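Hold the grease applicator over the bearing's port

TASK

The flat collapsed funnel was left lying over the grease port on top of the pillow block bearing: lift it off, lay it flat on the top of the upper crate and let go of it. Then lift the grease applicator out of its wooden stand, carry it over the upper crate to the bearing without bumping or shifting anything on the way, and stop with its nozzle pointing straight down, centred over the open port, about 1 cm above the rim and not touching it. Finish there with the gripper still holding the applicator steady in the air.

Things in the scene. Friction and masses are not known exactly. Their poses are not given: they have to be found in the camera images.
- upper_top (a point): centre of the top face of the upper crate, 180 mm above the table. The face is 260 (x) by 240 mm (y); x along the crates' depth, y along their length, z up. A green flask stands on its far (+x) half; the near (-x) half is free
- crates: two wooden crates on their sides, fixed. The lower is 280 (x) by 660 (y) by 100 mm high; the upper, 260 by 240 by 80 mm high, stands on the middle of it, leaving a ledge 210 mm wide, 100 mm above the table, at each end (+y and -y). Origin at the centre of the underside
- port (a point): rim centre of the grease port, a steel collar (36 mm across, hole 16 mm, 13 mm deep) on top of a grey pillow block bearing fixed on one of the two ledges (which one varies). Rim 76 mm above the ledge. z up, shaft along y. Foot 110 (x) by 50 by 12 mm; round housing 64 mm across, 40 mm long, 66 mm high; shaft 22 mm thick, 74 mm long
- funnel_mid (a point): centre (half-way up) of the collapsed funnel: an orange hard-silicone disc 62 mm across and 22 mm thick with raised rings on its upper face, about 60 g, loose, lying flat on the rim of the port at the start. z is its axis, up
- barrel_mid (a point): grasp point on the barrel of the loose grease applicator: grey round barrel 30 mm across, 57 mm long; flange 40 mm across, 6 mm thick at its top; narrow black nozzle 38 mm long below; 101 mm overall, about 120 g. z is its axis, up. This point, on the axis, is 74 mm above the nozzle's tip, 27 mm below the flange's top. Starts nozzle down in the stand
- nozzle_tip (a point): the tip of the applicator's nozzle (6 mm across), the lowest point of the applicator; z up along its axis
- stand: wooden block 70 by 70 mm, 55 mm high, fixed on the other ledge, with an upright stepped hole (35 mm wide for the top 10 mm, 21 mm below). The barrel rests on the step, 45 mm above the block's foot, the nozzle hanging in the narrow hole: lift the applicator straight up 55 mm to clear it. Origin at the centre of its underside
- flask: green flask with cap, bystander, 60 mm across and 120 mm high, on the far (+x) half of the upper crate; origin at the centre of its underside
- cup: stainless measuring cup, bystander, 60 mm across and 50 mm high, on the far (+x) part of one ledge; origin at the centre of its underside
- race: steel bearing ring, bystander, 52 mm across and 16 mm high, on the far (+x) part of the other ledge; origin at the centre of its underside
Not all that is in view belongs to the job. Of the things like the part that bears funnel_mid, leave any that is purple; of the rest the smaller one is meant. There is more than one size of the part that bears barrel_mid; the job needs the smallest.

How it is judged:
By the outcome, as a careful person would: the job done as asked, in the order asked, and still so for the second after the job is handed in, while the arm keeps its last pose, push and grip.
It also fails if it takes over 61 s, if anything falls off the work surface, if the arm or the gripper's body presses on something with over 40 N, if the wrist force passes 120 N, or if a joint passes its speed limit or range.

ROBOT

A 6-joint arm with a two-finger parallel gripper is mounted at the origin on the work surface. World frame = base frame: x ahead of the robot, y to its left, z up, the work surface at z = 0. Lengths are in m, angles in rad, forces in N, time in s.
With the tool pointing down it reaches from about 0.375 to 0.975 m from the base axis. Payload 3.8 kg.
Tool frame: the origin (TCP) lies on the centre line of the jaws, within the pads' length; the fingertips stand 22 mm ahead of it and the grasp point (between the pads) lies 3 mm ahead of it; x points along the fingers, z is the direction in which the jaws open and shut, and the axes are right-handed (so a half turn about x gives the same grasp; the last joint's range is limited). The gripper opens to 88 mm and grips with 3 to 60 N. Pads are 18 mm wide; open, the fingers measure 123 mm over their backs; the gripper's body (75 mm by 187 mm) begins 45 mm behind the grasp point.
Start: joints at [-1.217, 0.264, 1.604, -0, 1.274, -0.037], TCP at [0.257, -0.624, 0.261] pointing down, gripper open.
Joint ranges: [-2.63, 2.63], [-0.94, 2.18], [0.31, 2.57], [-1.31, 4.45], [0, 2.66], [-2.55, 2.55]. Speed limits (rad/s): [2.57, 2.57, 3.14, 3.14, 3.14, 3.14].

INTERFACE

Orientations are given as a unit quaternion [x, y, z, w].
In Python, from bench import sensors, eyes, workorder gives the robot as it stands.
- The arm moves only by the tool play_rows, never from a script. Its argument "moves" is a list of rows, each a list of 7 numbers: the shift along the tool's x, y, z in units of 40 mm (1.0 is 40 mm), then the turn, a rotation vector about the tool's x, y, z in units of 8 degrees (1.0 is 8 degrees), then the finger opening in mm, from 0 to 88.1. A call has 1 to 10 rows; each row shifts and turns the commanded pose from where the row before left it, along the tool's axes as they then stand; what a row does not reach is not made up. A row lasts 1/10 s, in which the tool goes at most 50 mm and 8.59 degrees, less where a joint would pass 70% of its speed; a pose out of reach is approached as far as the arm can. A call is refused whole if a number of a shift passes 1 or a number of a turn 1, either way. A call with a gripper value outside its range is refused whole. The fingers move at their own pace and stop on an object; "squeeze" is the grip in N (left out, the last holds). Time passes only in rows, so rows that do not move let the fingers close. It gives the time, the measured TCP pose, the force and the opening at its end, in the units of the state.
- sensors.get_obs(): the state, without advancing time (a new reading comes with each control period).
- eyes.grab_frame(name): name is "side" or "top" or "wrist"; returns a dict with "image" (400x640x3 uint8, red, green, blue), "vfov" (degrees; the focal length in pixels is half the picture's height over the tangent of half this angle, whatever the lens; pixels are square), "cx", "cy" (the principal point, pixels), "extrinsics" (4x4, takes a point from camera to world coordinates); the wrist camera has in their place "tool_from_camera" (4x4, takes a point from camera to tool coordinates, whose origin is the TCP and whose axes are the tool frame's). Camera axes: x right, y down, z forward; pixel columns grow to the right and rows downward; lengths in m; the calibration is good to about 2 mm. A picture is of the moment at which its call begins: read the wrist's pose just before it. There is no depth.
- workorder.close_job(): hands the job in, once; it reports no verdict.
The state is a dict: "t": time; "joint_positions": joint angles; "joint_velocities": joint speeds; "tau": joint torques, N m; "position": TCP position; "tool_rot": TCP orientation; "ft_force": force on the tool from outside, world axes, zero at the start; "ft_torque": the same for the moment, N m; "finger_gap": finger opening in m.
Only numpy, scipy, OpenCV 4.12 (cv2) and the standard library are available. Lean on these libraries where they do the work, as an engineer would, in place of code of your own. Each camera call takes 0.05 s, during which the arm holds its last target.

## Working session

There is one attempt and no reset: what is moved stays moved. The work goes in short steps, Python scripts to look and compute and a tool call to move; the robot and the scene stay as the last step left them, time stands still between calls to the robot, and variables do not carry over. Pictures are saved under pics/ and viewed, and the job is handed in when it is done.

Besides the shell and the picture viewer there is one more tool, called after "Emit:" by a JSON object that holds its "method" and its "body", one argument or row to a line. play_rows: Moves the arm, as the interface text tells. Its arguments: {"type":"object","properties":{"moves":{"type":"array"},"squeeze":{"type":"number"}},"required":["moves"]}

```bash
ls; mkdir -p pics; python3 - <<'E'
from bench import sensors, eyes, workorder
import cv2, numpy as np
o=sensors.get_obs()
for k,v in o.items(): print(k,np.round(v,3).tolist())
for n in ["side","top","wrist"]:
    f=eyes.grab_frame(n); cv2.imwrite(f"pics/{n}0.png",f["image"][:,:,::-1])
    print(n,f["vfov"],f["cx"],f["cy"],{k:np.round(v,4).tolist() for k,v in f.items() if k in("extrinsics","tool_from_camera")})
    print([k for k in f])
E
```

```text
pics
t 0.0
joint_positions [-1.217, 0.265, 1.605, -0.0, 1.274, -0.037]
joint_velocities [0.001, -0.002, 0.002, -0.001, 0.001, 0.0]
tau [0.003, -50.21, -35.688, 0.073, 0.029, -0.0]
position [0.257, -0.624, 0.259]
tool_rot [0.394, 0.588, -0.393, 0.587]
ft_force [-0.178, -0.153, 0.293]
ft_torque [-0.003, 0.007, -0.013]
finger_gap 0.088
side 56.1123787834582 318.9967973527776 198.02284363655215 {'extrinsics': [[0.9762, -0.1513, 0.1555, 0.3933], [-0.2169, -0.6722, 0.7078, -0.6795], [-0.0025, -0.7247, -0.689, 0.7739], [0.0, 0.0, 0.0, 1.0]]}
['image', 'vfov', 'cx', 'cy', 'extrinsics']
top 45.53996318807213 315.2061348256667 208.207416456921 {'extrinsics': [[-0.0151, -0.9939, 0.1094, 0.3987], [-0.9996, 0.0175, 0.021, -0.0462], [-0.0228, -0.1091, -0.9938, 1.2974], [0.0, 0.0, 0.0, 1.0]]}
['image', 'vfov', 'cx', 'cy', 'extrinsics']
wrist 60.04423845123152 319.42777296695454 212.10951566307475 {'tool_from_camera': [[-0.0004, -0.2821, 0.9594, -0.1236], [0.0013, -0.9594, -0.2821, 0.0729], [1.0, 0.0011, 0.0007, -0.002], [0.0, 0.0, 0.0, 1.0]]}
['image', 'vfov', 'cx', 'cy', 'tool_from_camera']
```

View pics/top0.png

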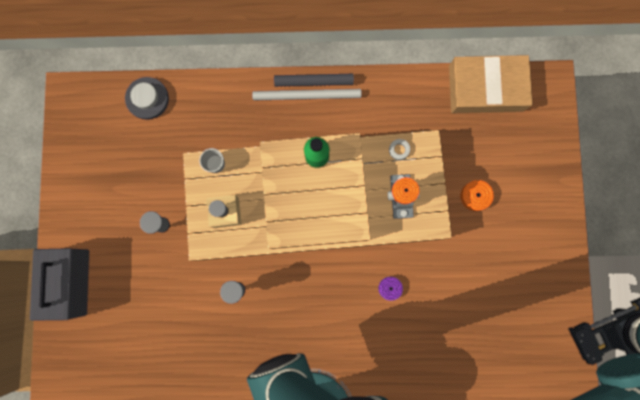

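View pics/side0.png

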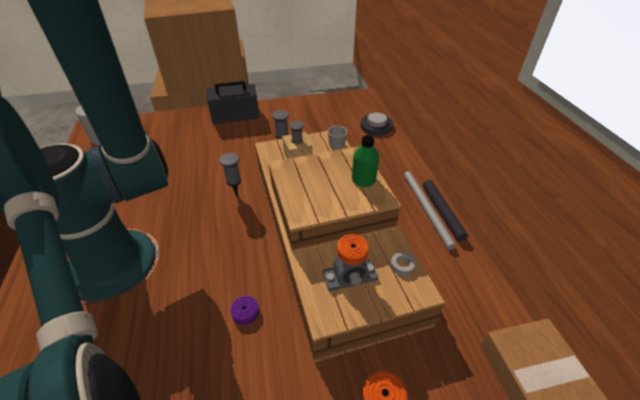

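View pics/wrist0.png

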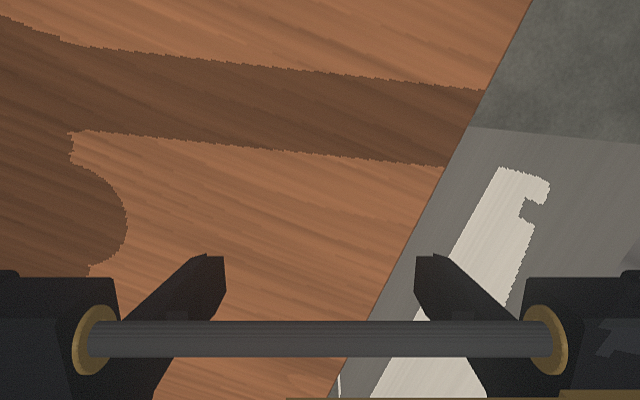

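The top view shows these candidates:
- **Funnels:** orange on the bearing (406,190), orange on the table (478,195) and purple (391,288).
- **Applicators:** in the stand (218,208), and on the table at (151,222) and (232,291).

I'll measure these and look at close crops.

```bash
cat > h.py <<'E'
import numpy as np, cv2
from bench import sensors, eyes, workorder
from scipy.spatial.transform import Rotation as R
def cam(n):
    o=sensors.get_obs(); f=eyes.grab_frame(n); H=f["image"].shape[0]
    F=H/2/np.tan(np.radians(f["vfov"])/2)
    if "extrinsics" in f: T=np.array(f["extrinsics"])
    else:
        W=np.eye(4); W[:3,:3]=R.from_quat(o["tool_rot"]).as_matrix(); W[:3,3]=o["position"]; T=W@np.array(f["tool_from_camera"])
    return dict(im=np.ascontiguousarray(f["image"][:,:,::-1]),F=F,c=(f["cx"],f["cy"]),T=T,o=o)
def ray(C,uv):
    d=np.array([(uv[0]-C["c"][0])/C["F"],(uv[1]-C["c"][1])/C["F"],1.]); d=C["T"][:3,:3]@d
    return C["T"][:3,3],d/np.linalg.norm(d)
def onz(C,uv,z):
    p,d=ray(C,uv); return p+d*(z-p[2])/d[2]
def tri(a,b):
    (p,d),(q,e)=a,b; A=np.stack([d,-e],1); s=np.linalg.lstsq(A,q-p,rcond=None)[0]
    x,y=p+d*s[0],q+e*s[1]; return (x+y)/2,np.linalg.norm(x-y)
def proj(C,P):
    q=C["T"][:3,:3].T@(np.array(P)-C["T"][:3,3]); return q[:2]/q[2]*C["F"]+C["c"]
def blobs(im,lo,hi,amin=40):
    m=cv2.inRange(cv2.cvtColor(im,cv2.COLOR_BGR2HSV),np.array(lo),np.array(hi))
    n,l,s,c=cv2.connectedComponentsWithStats(m)
    return [(c[i].round(1).tolist(),s[i].tolist()) for i in range(1,n) if s[i][4]>=amin],m
E
python3 - <<'E'
from h import *
t=cam("top"); s=cam("side")
for C,n in((t,"top"),(s,"side")):
    b,m=blobs(C["im"],(5,215,140),(14,255,255)); print(n,b)
a=t["im"][120:270,170:320]; b=t["im"][120:270,350:500]
cv2.imwrite("pics/c1.png",cv2.resize(np.hstack([t["im"][120:310,130:330],t["im"][120:310,330:530]]),None,fx=2,fy=2,interpolation=2))
cv2.imwrite("pics/c2.png",cv2.resize(s["im"][100:350,210:450],None,fx=2.4,fy=2.4,interpolation=2))
for uv in [(406,190)]: print(onz(t,uv,.198))
print("yaw", [onz(t,uv,.1)[:2].round(3) for uv in [(183,153),(440,130),(451,238),(190,260)]])
E
```

```text
top [([405.3, 182.2], [397, 179, 17, 9, 58]), ([477.8, 194.2], [463, 181, 29, 29, 398])]
side [([352.6, 246.5], [338, 234, 30, 25, 569]), ([383.2, 390.5], [363, 378, 44, 22, 688])]
[ 0.55851227 -0.23437     0.198     ]
yaw [array([0.68 , 0.318]), array([ 0.726, -0.343]), array([ 0.45 , -0.359]), array([0.405, 0.296])]
```

View pics/c1.png

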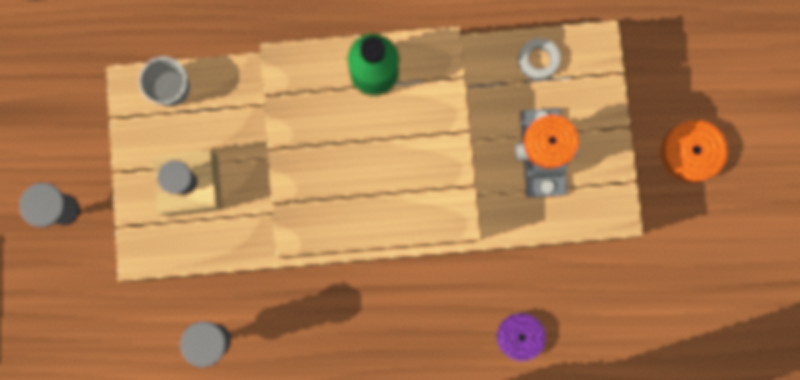

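View pics/c2.png

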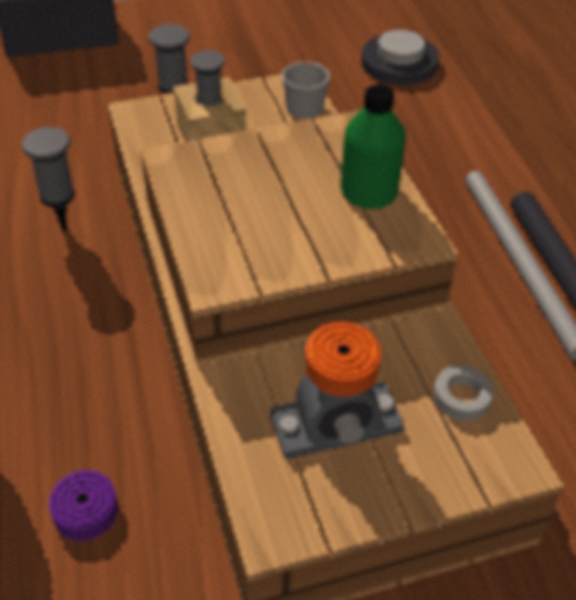

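The job's funnel is the orange one on the bearing, since it is smaller than the orange one at (478,195). The applicator is the small one in the stand at (218,208). The ones at (151,222) and (232,291) are bigger. Next I'll take finer measurements.

```bash
python3 - <<'E'
from h import *
t=cam("top"); s=cam("side")
for C,n in((t,"top"),(s,"side")):
    b,m=blobs(C["im"],(4,190,120),(15,255,255),100); print(n,b)
    cs,_=cv2.findContours(m,0,1)
    for c in cs:
        if cv2.contourArea(c)>150:
            (u,v),r=cv2.minEnclosingCircle(c); M=cv2.moments(c); uv=(M["m10"]/M["m00"],M["m01"]/M["m00"])
            print(" circ",round(u,1),round(v,1),round(r,1),np.round(uv,1),"on z=.198",onz(C,(u,v),.198).round(4),onz(C,uv,.198).round(4), "diam",2*r/C["F"]*np.linalg.norm(onz(C,uv,.19)-C["T"][:3,3]))
hsv=cv2.cvtColor(t["im"],cv2.COLOR_BGR2HSV); print(hsv[205:212,206:230:2].reshape(7,-1,3)[3].tolist())
m=cv2.inRange(hsv,np.array((0,0,60)),np.array((180,70,200))); m[:,:130]=0; m[:190]=0;m[:,260:]=0; m[305:]=0
n,l,st,c=cv2.connectedComponentsWithStats(m)
for i in range(1,n):
    if st[i][4]>30: print(c[i].round(1),st[i],onz(t,c[i],.208).round(4))
Rm=R.from_quat(t["o"]["tool_rot"]).as_matrix(); print(Rm.round(3))
for zz,name in ((.18,"upper"),): print([onz(t,uv,.18)[:2].round(3) for uv in [(260,141),(360,134),(370,240),(268,249)]])
E
```

```text
top [([405.3, 190.4], [392, 178, 27, 25, 507]), ([477.4, 194.9], [462, 180, 32, 31, 771])]
 circ 477.3 194.9 16.0 [477.4 194.9] on z=.198 [ 0.544 -0.398  0.198] [ 0.5441 -0.3983  0.198 ] diam 0.0787267185509925
 circ 405.1 190.3 13.3 [405.3 190.4] on z=.198 [ 0.5578 -0.2323  0.198 ] [ 0.5577 -0.2327  0.198 ] diam 0.06341191201307093
side [([352.6, 247.6], [337, 234, 32, 30, 703]), ([383.4, 388.5], [363, 373, 45, 27, 841])]
 circ 385.0 392.3 22.7 [383.2 388.4] on z=.198 [ 0.528  -0.5055  0.198 ] [ 0.5273 -0.4998  0.198 ] diam 0.07573335623631104
 circ 352.5 247.5 15.9 [352.7 247.5] on z=.198 [ 0.5567 -0.2392  0.198 ] [ 0.5571 -0.2394  0.198 ] diam 0.06391050464526396
[[18, 120, 225], [17, 87, 196], [20, 11, 143], [18, 9, 141], [24, 9, 140], [25, 11, 140], [24, 9, 140], [24, 9, 139], [24, 9, 140], [23, 8, 122], [17, 25, 72], [19, 104, 115]]
[217.5 208.4] [209 200  19  17 245] [0.522  0.2027 0.208 ]
[151.6 222.4] [140 212  28  21 410] [0.4922 0.3556 0.208 ]
[231.7 291.4] [220 281  25  22 411] [0.3323 0.169  0.208 ]
[[-0.     0.925  0.381]
 [ 0.001  0.381 -0.925]
 [-1.     0.    -0.001]]
[array([0.686, 0.108]), array([ 0.699, -0.133]), array([ 0.445, -0.149]), array([0.427, 0.09 ])]
```

Emit:
{"method": "play_rows", "body": {
  "moves": [
    [-0.6,0.4,-0.2,0,0,0,88],
    [-0.6,0.76,-0.44,0,0,0,88],
    [0,0.76,-0.44,0,0,0,88],
    [0,0.76,-0.44,0,0,0,88],
    [0,0.76,-0.44,0,0,0,88],
    [0,0.76,-0.44,0,0,0,88],
    [0,0.76,-0.44,0,0,0,88],
    [0,0.76,-0.44,0,0,0,88],
    [0,0.76,-0.44,0,0,0,88],
    [0,0.76,-0.44,0,0,0,88]
  ]
}}

```text
t: 1.35
position: [0.4622, -0.3587, 0.3089]
tool_rot: [0.393, 0.587, -0.393, 0.588]
ft_force: [0.1, -0.4, -0.1]
finger_gap: 0.0881
```

Emit:
{"method": "play_rows", "body": {
  "moves": [
    [0,0.76,-0.44,0,0,0,88],
    [0,0.76,-0.44,0,0,0,88],
    [0,0.76,-0.44,0,0,0,88],
    [0,0.5,-0.3,0,0,0,88],
    [0,0,0,0.6,0,0,88],
    [0,0,0,0.8,0,0,88],
    [0,0,0,0.6,0,0,88],
    [0,0,0,0.3,0,0,88],
    [0,0,0,0,0,0,88],
    [0,0,0,0,0,0,88]
  ]
}}

```text
t: 2.35
position: [0.5396, -0.2577, 0.3087]
tool_rot: [0.482, 0.517, -0.482, 0.517]
ft_force: [-0.5, 0.9, 0.1]
finger_gap: 0.0883
```

```bash
python3 - <<'E'
from h import *
w=cam("wrist"); o=w["o"]; cv2.imwrite("pics/w1.png",w["im"])
print(o["t"],np.round(o["position"],4)); print(R.from_quat(o["tool_rot"]).as_matrix().round(3),np.round(o["joint_positions"],3))
b,m=blobs(w["im"],(4,190,100),(15,255,255),300); print(b)
print(proj(w,(.557,-.236,.198)))
E
```

```text
2.35 [ 0.5396 -0.2577  0.3087]
[[ 0.     0.997  0.071]
 [-0.     0.071 -0.997]
 [-1.     0.     0.   ]] [-0.487  0.093  1.716 -0.     1.333  1.013]
[]
[292.65458819 190.55499847]
```

View pics/w1.png

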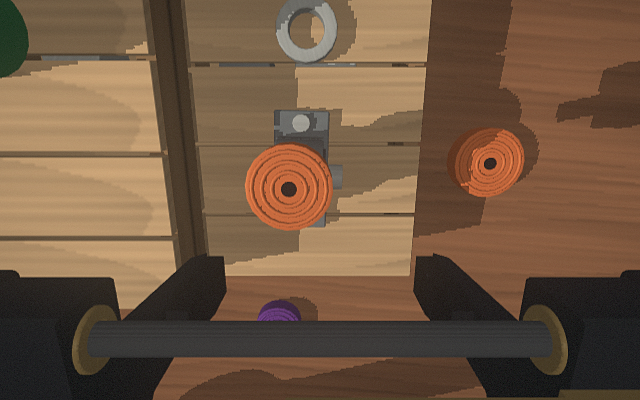

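```bash
cat >> h.py <<'E'
def orange(w):
    hsv=cv2.cvtColor(w["im"],cv2.COLOR_BGR2HSV)
    m=cv2.inRange(hsv,np.array((3,130,110)),np.array((13,255,255)))
    m=cv2.morphologyEx(m,cv2.MORPH_OPEN,np.ones((5,5))); m=cv2.morphologyEx(m,cv2.MORPH_CLOSE,np.ones((11,11)))
    cs,_=cv2.findContours(m,0,1); return [(cv2.minEnclosingCircle(c),cv2.fitEllipse(c)) for c in cs if cv2.contourArea(c)>1500]
E
python3 - <<'E'
from h import *
w=cam("wrist")
for c,e in orange(w): print(np.round(c[0],1),round(c[1],1),np.round(e[0],1),np.round(e[1],1), onz(w,e[0],.198).round(4))
g=cv2.cvtColor(w["im"],cv2.COLOR_BGR2HSV)
m=cv2.inRange(g[150:230,240:340],np.array((0,0,0)),np.array((180,255,75))); M=cv2.moments(m); 
n,l,s,c=cv2.connectedComponentsWithStats(m); print([(c[i]+[240,150],s[i]) for i in range(1,n) if s[i][4]>40])
print(onz(w,(289,189),.198))
# plank lines at z=.1
for a,b in (((190,65),(420,65)),((207,213),(413,214)),((424,100),(411,270))):
    A,B=onz(w,a,.1),onz(w,b,.1); print(A.round(3),B.round(3),np.degrees(np.arctan2(*(B-A)[[1,0]])))
E
```

```text
[288.5 186.9] 44.4 [288.5 186.7] [85.5 87.6] [ 0.5595 -0.233   0.198 ]
[548.  189.3] 97.2 [535.1 182.2] [126.9 167.3] [ 0.5749 -0.4022  0.198 ]
[585.9  39.5] 54.8 [589.   39.2] [42.  99.9] [ 0.6653 -0.4131  0.198 ]
[(array([288.25      , 188.72093023]), array([ 41,  32,  16,  14, 172], dtype=int32))]
[ 0.55792274 -0.23343205  0.198     ]
[ 0.642 -0.133  0.1  ] [ 0.657 -0.337  0.1  ] -85.88277072666776
[ 0.505 -0.145  0.1  ] [ 0.519 -0.351  0.1  ] -86.17282695743133
[ 0.627 -0.345  0.1  ] [ 0.458 -0.358  0.1  ] -175.60485130406474
```

The close view shows the orange disc at about (289,188), with its hole at (288,189). That puts it near (0.558, -0.234), with a crate yaw of about 4°. It is clearly the smaller orange one, so I'm going down to it.

Emit:
{"method": "play_rows", "body": {
  "moves": [
    [0,0.25,-0.27,0,0,0,88],
    [0,0.25,-0.28,0,0,0,88],
    [0.5,0,0,0,0,0,88],
    [0.5,0,0,0,0,0,88],
    [0.5,0,0,0,0,0,88],
    [0.3,0,0,0,0,0,88],
    [0,0,0,0,0,0,88],
    [0,0,0,0,0,0,88]
  ]
}}

```text
t: 3.25
position: [0.5586, -0.234, 0.237]
tool_rot: [0.482, 0.517, -0.482, 0.517]
ft_force: [0.4, 0.4, -0.3]
finger_gap: 0.0877
```

```bash
python3 - <<'E'
from h import *
w=cam("wrist"); cv2.imwrite("pics/w2.png",w["im"]); s=cam("side"); cv2.imwrite("pics/s2.png",cv2.resize(s["im"][150:350,250:450],None,fx=3,fy=3))
print(w["o"]["position"],w["o"]["ft_force"]); print(proj(w,(.558,-.2345,.198)))
E
```

```text
[ 0.5585607  -0.23395682  0.23702658] [ 0.40785245  0.44416203 -0.25660465]
[323.92375941 259.18303186]
```

View pics/w2.png

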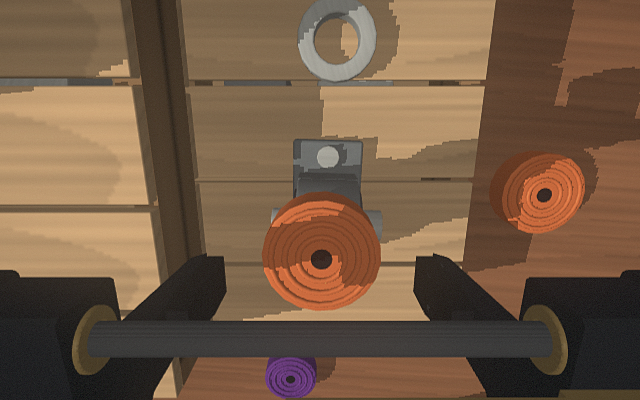

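View pics/s2.png

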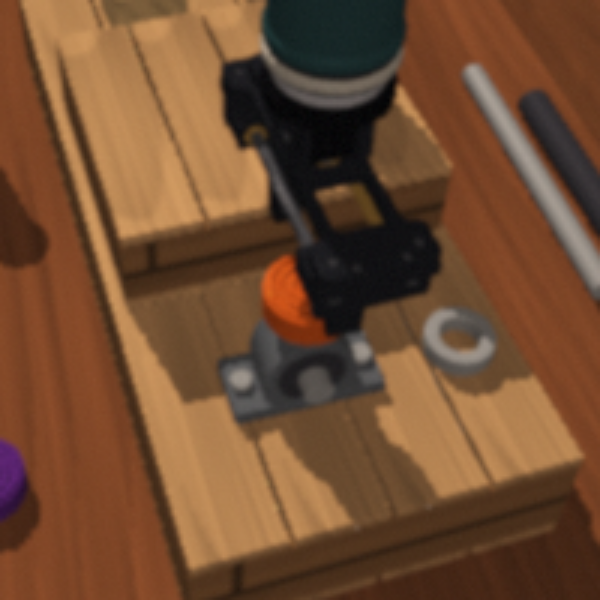

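The funnel's hole is at (321,260), against a predicted (324,259), so it is centred between the jaws. I'll descend and grip.

Emit:
{"method": "play_rows", "body": {
  "moves": [
    [0.3,0,0,0,0,0,88],
    [0.3,0,0,0,0,0,88],
    [0.27,0,0,0,0,0,88],
    [0,0,0,0,0,0,88],
    [0,0,0,0,0,0,75],
    [0,0,0,0,0,0,66],
    [0,0,0,0,0,0,56],
    [0,0,0,0,0,0,50],
    [0,0,0,0,0,0,50],
    [0,0,0,0,0,0,50]
  ],
  "squeeze": 15
}}

```text
t: 4.35
position: [0.5584, -0.2345, 0.2025]
tool_rot: [0.482, 0.517, -0.482, 0.518]
ft_force: [0.1, 0.3, 1.0]
finger_gap: 0.0613
```

Emit:
{"method": "play_rows", "body": {
  "moves": [
    [-0.2,0,0,0,0,0,50],
    [-0.4,0,0,0,0,0,50],
    [-0.5,0,0,0,0,0,50],
    [-0.5,0,0,0,0,0,50],
    [-0.15,-0.3,-0.2,0,0,0,50],
    [0,-0.4,-0.5,0,0,0,50],
    [0,-0.4,-0.6,0,0,0,50],
    [0,-0.14,-0.6,0,0,0,50],
    [0,0,-0.6,0,0,0,50],
    [0,0,-0.6,0,0,0,50]
  ]
}}

```text
t: 5.35
position: [0.4998, -0.1133, 0.2735]
tool_rot: [0.483, 0.516, -0.482, 0.518]
ft_force: [1.3, 0.0, -0.7]
finger_gap: 0.0617
```

Emit:
{"method": "play_rows", "body": {
  "moves": [
    [0,0,-0.6,0,0,0,50],
    [0,0,-0.6,0,0,0,50],
    [0,0,-0.6,0,0,0,50],
    [0,0,-0.4,0,0,0,50],
    [0,0,0,0,0,0,50],
    [0,0,0,0,0,0,50]
  ]
}}

```text
t: 5.95
position: [0.4941, -0.0263, 0.2729]
tool_rot: [0.482, 0.517, -0.482, 0.518]
ft_force: [-0.2, 0.0, -0.5]
finger_gap: 0.0614
```

```bash
python3 - <<'E'
from h import *
w=cam("wrist"); cv2.imwrite("pics/w3.png",w["im"]); s=cam("side"); cv2.imwrite("pics/s3.png",s["im"]); 
print(w["o"]["position"],w["o"]["ft_force"],w["o"]["finger_gap"])
for p in [(-.13,.12),(-.13,-.12)]:
    P=np.array([.564+.9976*p[0]-.07*p[1],-.021+.07*p[0]+.9976*p[1],.18]); print(P,proj(s,P))
E
```

```text
[ 0.49407944 -0.02632701  0.27293749] [-0.2256102   0.00860226 -0.52290661] 0.06138954741042061
[0.425912 0.089612 0.18    ] [266.72495258 162.20406818]
[ 0.442712 -0.149812  0.18    ] [288.09621894 229.72449789]
```

View pics/w3.png

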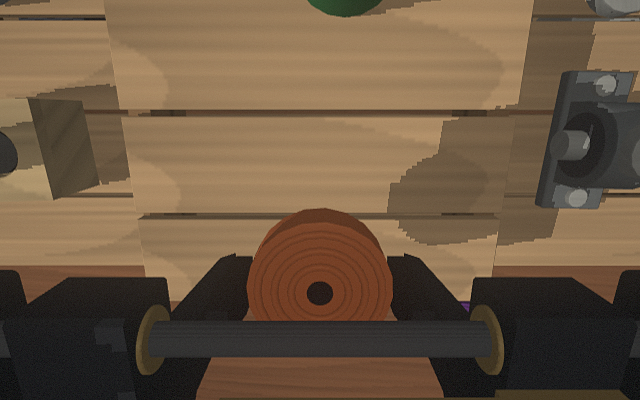

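View pics/s3.png

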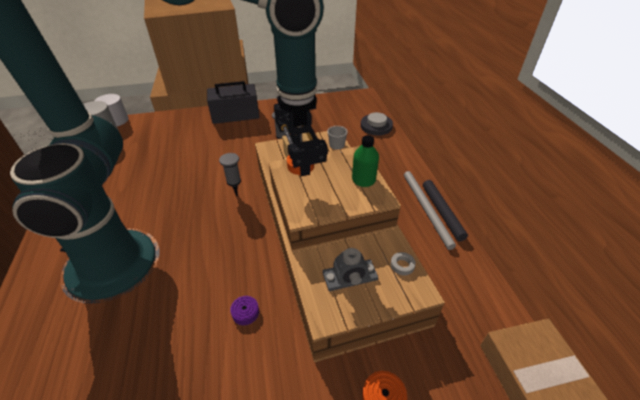

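Emit:
{"method": "play_rows", "body": {
  "moves": [
    [0.3,0,0,0,0,0,50],
    [0.4,0,0,0,0,0,50],
    [0.4,0,0,0,0,0,50],
    [0.3,0,0,0,0,0,50],
    [0.14,0,0,0,0,0,50],
    [0.05,0,0,0,0,0,50],
    [0.02,0,0,0,0,0,50],
    [0,0,0,0,0,0,50]
  ]
}}

```text
t: 6.85
position: [0.4943, -0.0264, 0.2081]
tool_rot: [0.483, 0.517, -0.482, 0.517]
ft_force: [0.5, 0.4, -1.4]
finger_gap: 0.0615
```

Emit:
{"method": "play_rows", "body": {
  "moves": [
    [0.03,0,0,0,0,0,50],
    [0,0,0,0,0,0,50]
  ]
}}

```text
t: 7.05
position: [0.4941, -0.0263, 0.2067]
tool_rot: [0.482, 0.517, -0.482, 0.517]
ft_force: [-0.3, 0.3, -0.8]
finger_gap: 0.0616
```

Emit:
{"method": "play_rows", "body": {
  "moves": [
    [0.02,0,0,0,0,0,50],
    [0,0,0,0,0,0,50]
  ]
}}

```text
t: 7.25
position: [0.4941, -0.0263, 0.2065]
tool_rot: [0.482, 0.517, -0.482, 0.517]
ft_force: [-2.0, 1.0, 4.5]
finger_gap: 0.0614
```

Emit:
{"method": "play_rows", "body": {
  "moves": [
    [0,0,0,0,0,0,66],
    [0,0,0,0,0,0,74],
    [0,0,0,0,0,0,82],
    [0,0,0,0,0,0,82],
    [-0.2,0,0,0,0,0,82],
    [-0.4,0,0,0,0,0,82],
    [-0.6,0,0,0,0,0,82],
    [-0.6,0,0,0,0,0,82],
    [-0.6,0,0,0,0,0,82],
    [-0.5,0,0,0,0,0,82]
  ]
}}

```text
t: 8.25
position: [0.4941, -0.0263, 0.3237]
tool_rot: [0.483, 0.517, -0.482, 0.518]
ft_force: [0.4, -0.6, 0.3]
finger_gap: 0.082
```

Emit:
{"method": "play_rows", "body": {
  "moves": [
    [0,0,-0.4,0,0,0,82],
    [0,0.2,-0.6,0,0,0,82],
    [0,0.2,-0.7,0,0,0,82],
    [0,0.2,-0.7,0,0,0,82],
    [0,0.2,-0.7,0,0,0,82],
    [0,0.2,-0.7,0,0,0,82],
    [0,0.1,-0.7,0,0,0,82],
    [0,0,-0.6,0,0,0,82],
    [0,0,-0.5,0,0,0,82],
    [0,0,0,0,0,0,82]
  ]
}}

```text
t: 9.25
position: [0.5219, 0.2023, 0.3219]
tool_rot: [0.482, 0.518, -0.481, 0.518]
ft_force: [0.2, -0.4, -0.1]
finger_gap: 0.082
```

```bash
python3 - <<'E'
from h import *
w=cam("wrist"); cv2.imwrite("pics/w4.png",w["im"]); s=cam("side"); cv2.imwrite("pics/s4.png",s["im"]); 
np.save("w4.npy",dict(w,im=0),allow_pickle=True)
print(w["o"]["position"],w["o"]["ft_force"],w["o"]["finger_gap"])
print(proj(w,(.522,.203,.208)))
cv2.imwrite("pics/s4c.png",cv2.resize(s["im"][100:350,210:450],None,fx=2.4,fy=2.4,interpolation=2))
E
```

```text
[0.52193606 0.20230312 0.32191132] [ 0.22035744 -0.36899187 -0.12019044] 0.08201370742517766
[321.09801246 215.22478861]
```

View pics/w4.png

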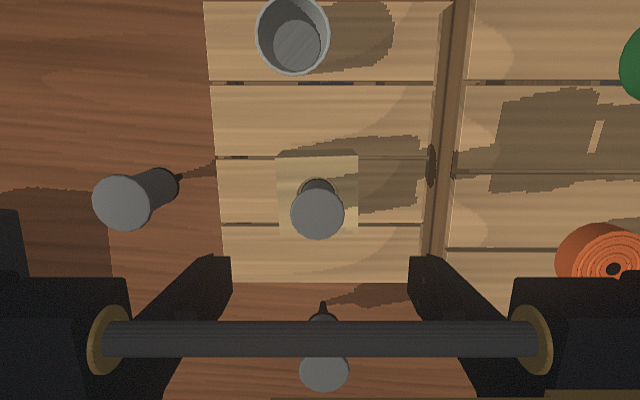

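View pics/s4c.png

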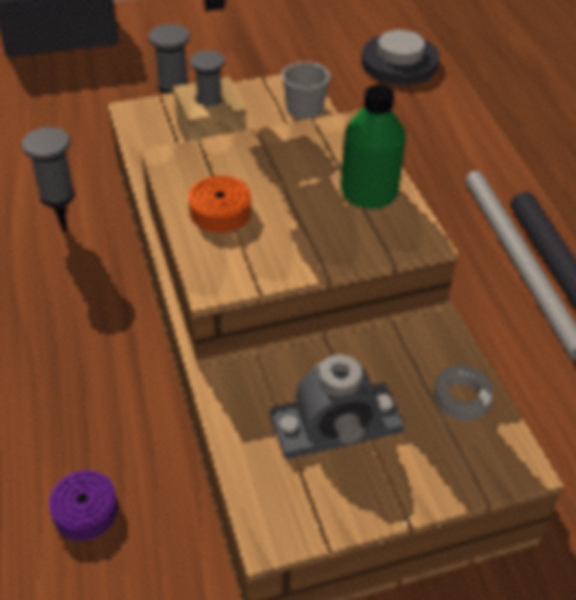

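```bash
python3 - <<'E'
from h import *
w=np.load("w4.npy",allow_pickle=True).item()
print(onz(w,(318,213),.208)); 
im=cv2.imread("pics/w4.png")[140:260,260:380]; g=cv2.medianBlur(cv2.cvtColor(im,cv2.COLOR_BGR2GRAY),5)
c=cv2.HoughCircles(g,cv2.HOUGH_GRADIENT,1.5,60,param1=100,param2=15,minRadius=23,maxRadius=31)
print(c+[260,140,0]); u=c[0,0]; P=onz(w,(u[0]+260,u[1]+140),.208); print(P)
Rm=R.from_quat(w["o"]["tool_rot"]).as_matrix(); print(Rm.T@(P-w["o"]["position"])/.04); print(Rm.round(4).tolist())
t=cam("top"); s=cam("side")
cv2.imwrite("pics/t5.png",cv2.resize(t["im"][140:240,350:460],None,fx=5,fy=5,interpolation=2))
cv2.imwrite("pics/s5.png",cv2.resize(s["im"][220:300,310:400],None,fx=6,fy=6,interpolation=2))
E
```

```text
[0.52349588 0.20533651 0.208     ]
[[[317.75       212.75        26.60000038]]]
[0.5236688  0.20552847 0.208     ]
[ 2.84785718  0.04840199 -0.07492348]
[[0.0002, 0.9974, 0.0723], [0.0008, 0.0723, -0.9974], [-1.0, 0.0002, -0.0008]]
```

View pics/t5.png

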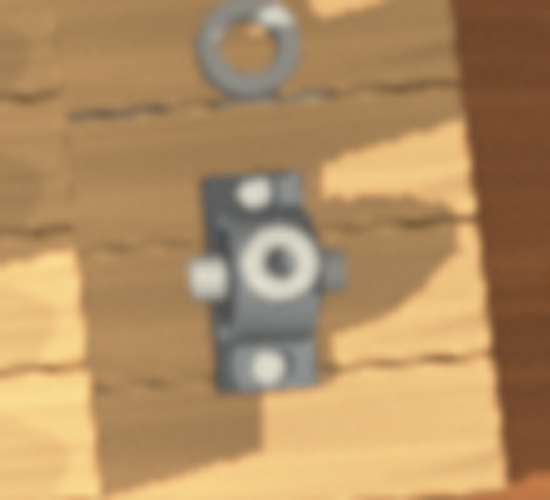

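View pics/s5.png

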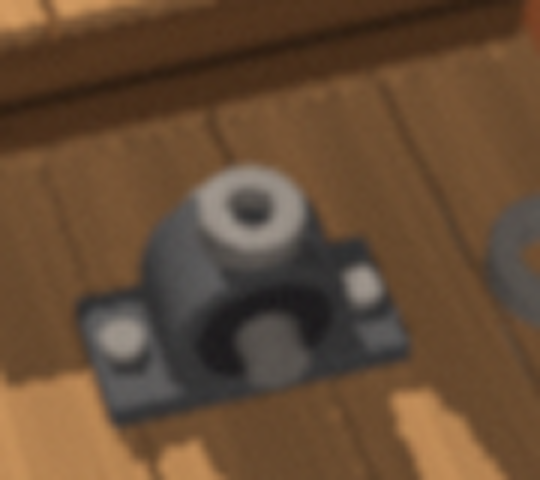

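The port is visible at about top (405.4,192.2) and side (351.5,254.3). The flange is at wrist (318,213), only a couple of mm from the tool axis. Next I descend on the applicator.

Emit:
{"method": "play_rows", "body": {
  "moves": [
    [0,0.05,-0.08,0,0,0,82],
    [0.5,0,0,0,0,0,82],
    [0.6,0,0,0,0,0,82],
    [0.5,0,0,0,0,0,82],
    [0.4,0,0,0,0,0,82],
    [0,0,0,0,0,0,82],
    [0,0,0,0,0,0,82]
  ]
}}

```text
t: 10.15
position: [0.5241, 0.2033, 0.2417]
tool_rot: [0.482, 0.517, -0.482, 0.517]
ft_force: [-0.0, 0.0, 0.4]
finger_gap: 0.0822
```

```bash
python3 - <<'E'
from h import *
w=cam("wrist"); cv2.imwrite("pics/w6.png",w["im"])
print(w["o"]["position"],w["o"]["ft_force"],w["o"]["finger_gap"])
print(proj(w,(.5236,.2055,.208)))
t=cam("top"); s=cam("side")
a,b=(405.4,192.2),(351.5,254.3)
print(onz(t,a,.176),onz(s,b,.176),tri(ray(t,a),ray(s,b)))
E
```

```text
[0.52410483 0.20333336 0.24170894] [-0.04006192  0.04124399  0.40247517] 0.08218724253284622
[318.60634437 263.12670313]
[ 0.55647978 -0.23653394  0.176     ] [ 0.55623306 -0.23870418  0.176     ] (array([ 0.55684895, -0.23694461,  0.17361418]), np.float64(6.684073628977136e-05))
```

View pics/w6.png

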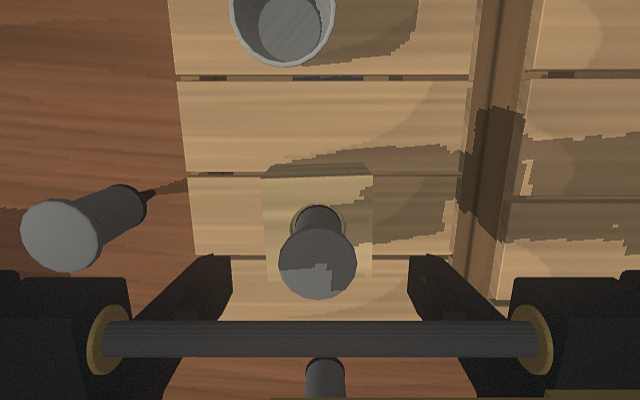

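Emit:
{"method": "play_rows", "body": {
  "moves": [
    [0.3,0,-0.06,0,0,0,82],
    [0.4,0,0,0,0,0,82],
    [0.4,0,0,0,0,0,82],
    [0.28,0,0,0,0,0,82],
    [0,0,0,0,0,0,60],
    [0,0,0,0,0,0,45],
    [0,0,0,0,0,0,38]
  ]
}}

```text
t: 11.0
position: [0.5242, 0.2061, 0.1868]
tool_rot: [0.483, 0.517, -0.482, 0.517]
ft_force: [-0.0, 0.3, 0.4]
finger_gap: 0.0601
```

```bash
python3 - <<'E'
from h import *
w=cam("wrist"); cv2.imwrite("pics/w7.png",w["im"])
print(w["o"]["position"],w["o"]["ft_force"],w["o"]["finger_gap"])
E
```

```text
[0.52420208 0.20609557 0.18681749] [-0.01176444  0.31678487  0.38292551] 0.060137476837642985
```

View pics/w7.png

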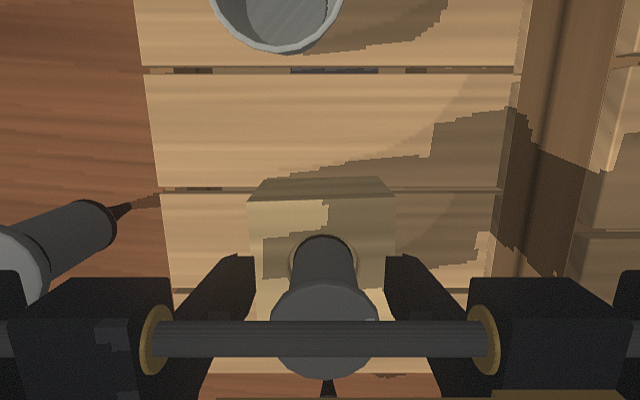

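The jaws straddle the barrel. The flange is centred at about (324,330), roughly 1.2 mm off the jaw midline at 320. I'll nudge over and close.

Emit:
{"method": "play_rows", "body": {
  "moves": [
    [0,0,0.03,0,0,0,45],
    [0,0,0,0,0,0,36],
    [0,0,0,0,0,0,30],
    [0,0,0,0,0,0,22],
    [0,0,0,0,0,0,20],
    [0,0,0,0,0,0,20],
    [0,0,0,0,0,0,20]
  ],
  "squeeze": 25
}}

```text
t: 11.75
position: [0.5242, 0.2047, 0.1869]
tool_rot: [0.483, 0.517, -0.482, 0.517]
ft_force: [-0.5, -1.0, 4.2]
finger_gap: 0.0378
```

Emit:
{"method": "play_rows", "body": {
  "moves": [
    [0,0,0,0,0,0,20],
    [0,0,0,0,0,0,20],
    [0,0,0,0,0,0,20]
  ]
}}

```text
t: 12.05
position: [0.5242, 0.2047, 0.1869]
tool_rot: [0.483, 0.517, -0.482, 0.517]
ft_force: [0.3, -1.5, 5.1]
finger_gap: 0.038
```

```bash
python3 - <<'E'
from h import *
w=cam("wrist"); cv2.imwrite("pics/w8.png",w["im"]);s=cam("side"); cv2.imwrite("pics/s8.png",cv2.resize(s["im"][80:230,230:400],None,fx=4,fy=4,interpolation=2))
print(w["o"]["position"],w["o"]["ft_force"],w["o"]["finger_gap"])
E
```

```text
[0.52424591 0.20474876 0.18691319] [ 0.27317153 -1.53937351  5.14691589] 0.03803628820286882
```

View pics/w8.png

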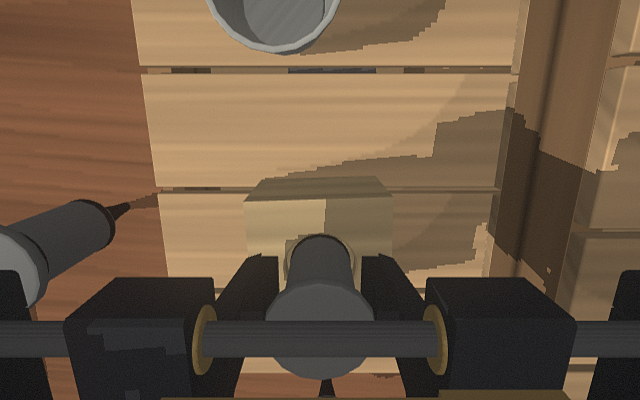

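View pics/s8.png

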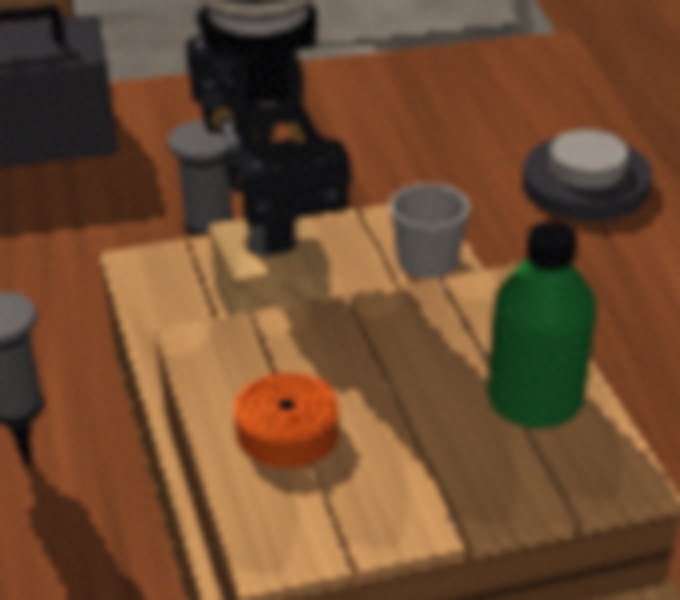

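The gap stopped at 38 mm, with space visible between the fingers and the barrel. The jaws must have caught the flange edge, so I'll open, go about 5 mm lower and close again.

Emit:
{"method": "play_rows", "body": {
  "moves": [
    [0,0,0,0,0,0,50],
    [0,0,0,0,0,0,60],
    [0,0,0,0,0,0,60],
    [0.06,0,0,0,0,0,60],
    [0.06,0,0,0,0,0,60],
    [0,0,0,0,0,0,60]
  ]
}}

```text
t: 12.75
position: [0.5233, 0.2046, 0.1807]
tool_rot: [0.482, 0.517, -0.483, 0.517]
ft_force: [0.8, 0.6, -1.0]
finger_gap: 0.0597
```

```bash
python3 - <<'E'
from h import *
w=cam("wrist"); cv2.imwrite("pics/w9.png",w["im"])
print(w["o"]["position"],w["o"]["ft_force"],w["o"]["finger_gap"])
E
```

```text
[0.5233269  0.20462242 0.18068625] [ 0.83230168  0.62831204 -1.04529968] 0.05973358267786925
```

View pics/w9.png

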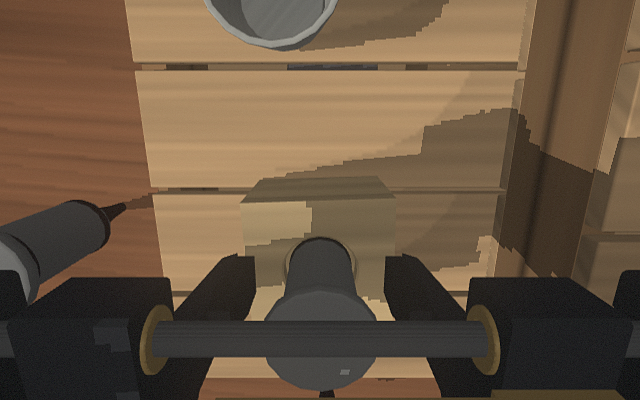

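Emit:
{"method": "play_rows", "body": {
  "moves": [
    [0,0,0,0,0,0,45],
    [0,0,0,0,0,0,36],
    [0,0,0,0,0,0,30],
    [0,0,0,0,0,0,22],
    [0,0,0,0,0,0,20],
    [0,0,0,0,0,0,20],
    [0,0,0,0,0,0,20]
  ],
  "squeeze": 25
}}

```text
t: 13.5
position: [0.5239, 0.2048, 0.1816]
tool_rot: [0.482, 0.517, -0.482, 0.517]
ft_force: [0.4, 0.1, 0.6]
finger_gap: 0.0376
```

```bash
python3 - <<'E'
from h import *
w=cam("wrist"); cv2.imwrite("pics/w10.png",cv2.resize(w["im"][200:400,200:440],None,fx=3,fy=3,interpolation=2))
print(w["o"]["position"],w["o"]["ft_force"],w["o"]["finger_gap"])
E
```

```text
[0.52390279 0.2047514  0.18162184] [0.40296626 0.09522445 0.55177565] 0.03761597457927584
```

View pics/w10.png

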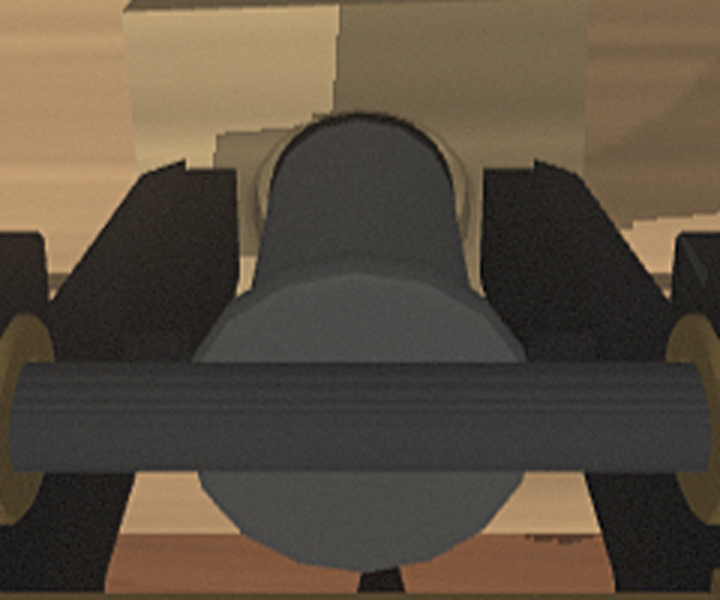

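The picture shows the fingers' inner faces run straight up, so the 40 mm flange is clamped before the 30 mm barrel can be. From above, the secure grip is on the flange itself, at the middle of the pads, with the weight hanging below it. I'll raise the TCP to about 0.207 and grip there.

Emit:
{"method": "play_rows", "body": {
  "moves": [
    [0,0,0,0,0,0,46],
    [0,0,0,0,0,0,52],
    [0,0,0,0,0,0,52],
    [-0.3,0,0,0,0,0,52],
    [-0.32,0,0,0,0,0,52],
    [0,0,0,0,0,0,46],
    [0,0,0,0,0,0,40],
    [0,0,0,0,0,0,30],
    [0,0,0,0,0,0,30],
    [0,0,0,0,0,0,30]
  ],
  "squeeze": 40
}}

```text
t: 14.55
position: [0.5244, 0.205, 0.207]
tool_rot: [0.483, 0.517, -0.482, 0.517]
ft_force: [0.4, 0.5, 5.6]
finger_gap: 0.0311
```

```bash
python3 - <<'E'
from h import *
w=cam("wrist"); cv2.imwrite("pics/w11.png",cv2.resize(w["im"][200:400,200:440],None,fx=3,fy=3,interpolation=2))
print(w["o"]["position"],w["o"]["ft_force"],w["o"]["finger_gap"])
E
```

```text
[0.5244321  0.20497106 0.20697089] [0.38544621 0.4804831  5.59537937] 0.031064353334646706
```

View pics/w11.png

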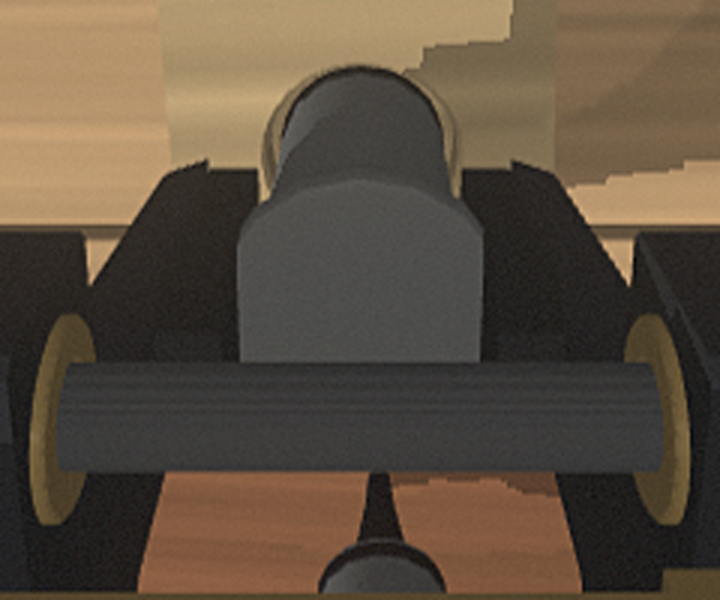

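Emit:
{"method": "play_rows", "body": {
  "moves": [
    [0,0,0,0,0,0,20],
    [0,0,0,0,0,0,20],
    [0,0,0,0,0,0,20]
  ]
}}

```text
t: 14.9
position: [0.5244, 0.2049, 0.2069]
tool_rot: [0.483, 0.517, -0.482, 0.517]
ft_force: [0.4, 0.7, 6.0]
finger_gap: 0.0307
```

Emit:
{"method": "play_rows", "body": {
  "moves": [
    [0,0,0,0,0,0,20],
    [0,0,0,0,0,0,20],
    [0,0,0,0,0,0,20],
    [0,0,0,0,0,0,20]
  ],
  "squeeze": 20
}}

```text
t: 15.3
position: [0.5243, 0.2048, 0.2068]
tool_rot: [0.483, 0.517, -0.482, 0.517]
ft_force: [1.1, 0.7, 4.5]
finger_gap: 0.0346
```

The gap changes with squeeze (20 N gives 34.6 mm, 40 N gives 30.7 mm), so the flange contact is compliant. I'll try a short slow lift while the nozzle is still guided by the hole.

Emit:
{"method": "play_rows", "body": {
  "moves": [
    [0,0,0,0,0,0,20],
    [-0.05,0,0,0,0,0,20],
    [-0.1,0,0,0,0,0,20],
    [-0.15,0,0,0,0,0,20],
    [-0.1,0,0,0,0,0,20],
    [-0.1,0,0,0,0,0,20],
    [0,0,0,0,0,0,20],
    [0,0,0,0,0,0,20]
  ],
  "squeeze": 30
}}

```text
t: 16.1
position: [0.5239, 0.2048, 0.2265]
tool_rot: [0.482, 0.517, -0.482, 0.517]
ft_force: [0.1, 0.8, -0.5]
finger_gap: 0.033
```

```bash
python3 - <<'E'
from h import *
w=cam("wrist"); s=cam("side"); A=cv2.resize(w["im"][200:400,200:440],None,fx=2,fy=2,interpolation=2);B=cv2.resize(s["im"][95:195,240:400],None,fx=3,fy=3,interpolation=2)
cv2.imwrite("pics/w12.png",A); cv2.imwrite("pics/s12.png",B)
print(w["o"]["position"],w["o"]["ft_force"],w["o"]["ft_torque"],w["o"]["finger_gap"])
E
```

```text
[0.5238687  0.20479109 0.22647656] [ 0.14648992  0.83402042 -0.48066504] [ 0.01453439 -0.01418486  0.0029854 ] 0.03295753374297562
```

View pics/w12.png

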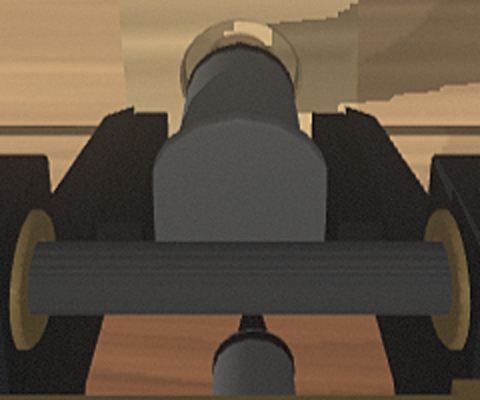

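View pics/s12.png

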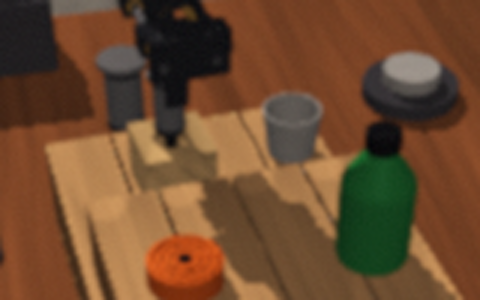

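It follows: the barrel is out of the hole and the nozzle is visible. I'll lift it on slowly.

Emit:
{"method": "play_rows", "body": {
  "moves": [
    [-0.1,0,0,0,0,0,20],
    [-0.2,0,0,0,0,0,20],
    [-0.3,0,0,0,0,0,20],
    [-0.4,0,0,0,0,0,20],
    [-0.4,0,0,0,0,0,20],
    [-0.4,0,0,0,0,0,20],
    [-0.4,0,0,0,0,0,20],
    [-0.3,0,0,0,0,0,20],
    [-0.2,0,0,0,0,0,20],
    [0,0,0,0,0,0,20]
  ]
}}

```text
t: 17.2
position: [0.5244, 0.205, 0.336]
tool_rot: [0.483, 0.517, -0.481, 0.518]
ft_force: [0.1, -0.2, -0.4]
finger_gap: 0.0328
```

```bash
python3 - <<'E'
from h import *
w=cam("wrist"); s=cam("side"); A=cv2.resize(w["im"][140:400,160:480],None,fx=2,fy=2,interpolation=2);B=cv2.resize(s["im"][55:205,240:400],None,fx=4,fy=4,interpolation=2)
cv2.imwrite("pics/w13.png",A); cv2.imwrite("pics/s13.png",B)
print(w["o"]["position"],w["o"]["ft_force"],w["o"]["ft_torque"],w["o"]["finger_gap"])
p=w["o"]["position"]; print("tip expected",proj(s,(p[0],p[1],p[2]-.1)),"side crop",(proj(s,(p[0],p[1],p[2]-.1))-[240,55])*4,"wrist crop",(proj(w,(p[0],p[1],p[2]-.1))-[160,140])*2)
E
```

```text
[0.52442352 0.20495447 0.33600937] [ 0.10223213 -0.20206594 -0.39504602] [0.05115077 0.00743572 0.03199566] 0.03280681788528584
tip expected [295.92096976 115.17857916] side crop [223.68387904 240.71431664] wrist crop [324.32613307 163.29334462]
```

View pics/w13.png

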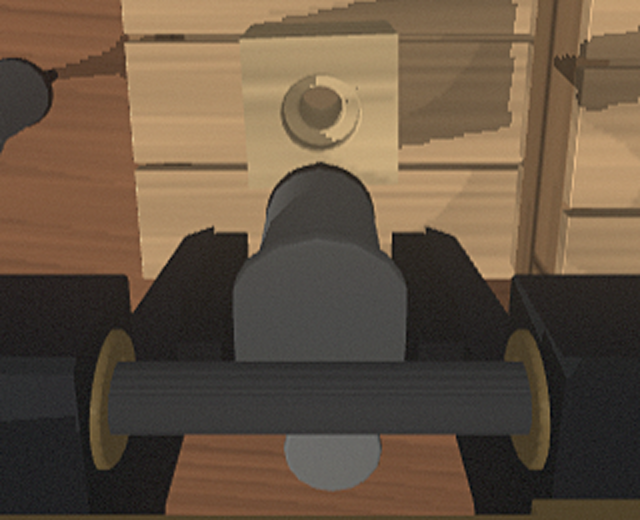

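View pics/s13.png

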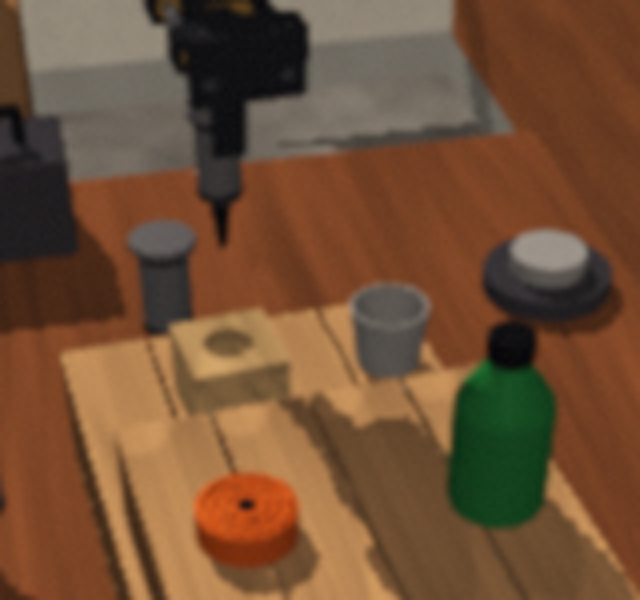

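It hangs straight, with the tip at side-crop (222,245) against a predicted (224,241). I'll carry it along tool z over the crate with a gentle ramp. The tip is at about z 0.235, clear of the funnel top at 0.202, and stays about 90 mm to the near side of the flask.

Emit:
{"method": "play_rows", "body": {
  "moves": [
    [0,0,0.1,0,0,0,20],
    [0,0,0.2,0,0,0,20],
    [0,0,0.3,0,0,0,20],
    [0,0,0.4,0,0,0,20],
    [0,0,0.4,0,0,0,20],
    [0,0,0.4,0,0,0,20],
    [0,0,0.4,0,0,0,20],
    [0,0,0.4,0,0,0,20],
    [0,0,0.4,0,0,0,20],
    [0,0,0.4,0,0,0,20]
  ]
}}

```text
t: 18.3
position: [0.5334, 0.0676, 0.3344]
tool_rot: [0.482, 0.517, -0.482, 0.517]
ft_force: [0.5, 0.0, -1.1]
finger_gap: 0.0329
```

Emit:
{"method": "play_rows", "body": {
  "moves": [
    [0,0,0.4,0,0,0,20],
    [0,0,0.4,0,0,0,20],
    [0,0,0.4,0,0,0,20],
    [0,0,0.4,0,0,0,20],
    [0,0,0.4,0,0,0,20],
    [0,0,0.4,0,0,0,20],
    [0,0,0.4,0,0,0,20],
    [0,0,0.4,0,0,0,20],
    [0,0,0.4,0,0,0,20],
    [0,0,0.4,0,0,0,20]
  ]
}}

```text
t: 19.3
position: [0.5445, -0.0919, 0.3343]
tool_rot: [0.482, 0.517, -0.482, 0.517]
ft_force: [0.1, 0.1, -1.5]
finger_gap: 0.0331
```

Emit:
{"method": "play_rows", "body": {
  "moves": [
    [0,0,0.4,0,0,0,20],
    [0,0,0.4,0,0,0,20],
    [0,0,0.4,0,0,0,20],
    [0,0,0.4,0,0,0,20],
    [0,0,0.4,0,0,0,20],
    [0,0,0.4,0,0,0,20],
    [0,0,0.4,0,0,0,20],
    [0,0,0.3,0,0,0,20],
    [0,0,0.15,0,0,0,20],
    [0,0,0,0,0,0,20]
  ]
}}

```text
t: 20.3
position: [0.5535, -0.221, 0.3342]
tool_rot: [0.483, 0.517, -0.483, 0.517]
ft_force: [-0.3, 0.4, -1.1]
finger_gap: 0.0332
```

```bash
python3 - <<'E'
from h import *
w=cam("wrist"); s=cam("side");t=cam("top"); A=cv2.resize(w["im"][140:400,160:480],None,fx=2,fy=2,interpolation=2);B=cv2.resize(s["im"][160:310,280:440],None,fx=5,fy=4,interpolation=2)
cv2.imwrite("pics/w14.png",A); cv2.imwrite("pics/s14.png",cv2.resize(s["im"][170:300,290:430],None,fx=4,fy=4,interpolation=2)); cv2.imwrite("pics/t14.png",t["im"])
o=w["o"];print(o["t"],o["position"],o["ft_force"],o["finger_gap"]); print(R.from_quat(o["tool_rot"]).as_matrix().round(4).tolist())
E
```

```text
20.3 [ 0.5534706  -0.22101488  0.33416163] [-0.32202726  0.42033765 -1.07396829] 0.03316217775794814
[[-0.0002, 0.9976, 0.0686], [0.0002, 0.0686, -0.9976], [-1.0, -0.0002, -0.0002]]
```

View pics/w14.png

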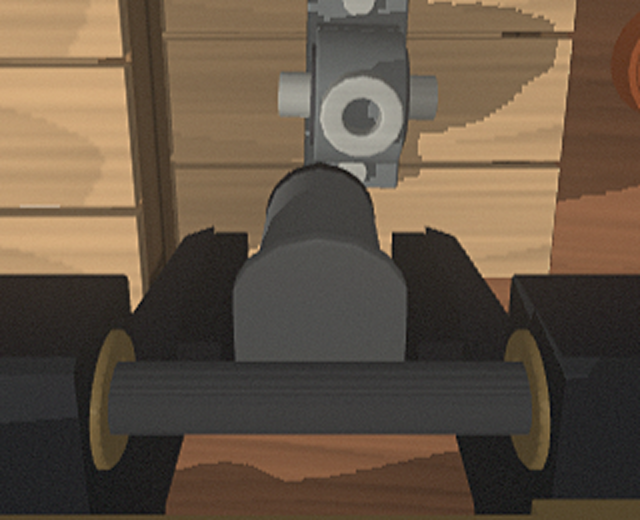

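View pics/s14.png

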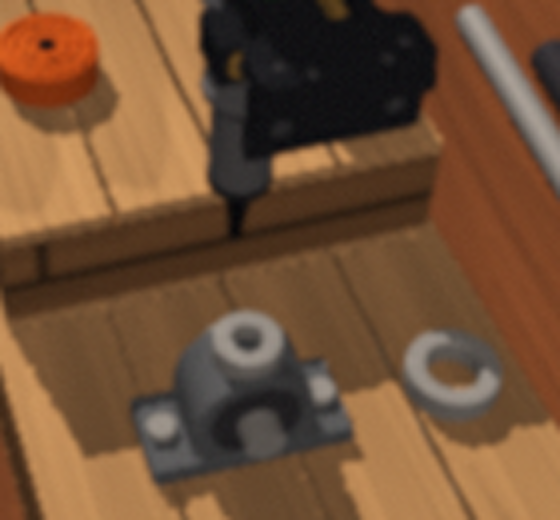

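```bash
python3 - <<'E'
from h import *
w=cam("wrist");s=cam("side")
g=cv2.medianBlur(cv2.cvtColor(w["im"][140:240,280:400],cv2.COLOR_BGR2GRAY),3)
print(cv2.HoughCircles(g,cv2.HOUGH_GRADIENT,1.5,30,param1=100,param2=12,minRadius=15,maxRadius=26)+[280,140,0])
uv=(340.3,198.3); print("wrist port",onz(w,uv,.176))
p=np.array(w["o"]["position"]); print("tcp",p,"tip pred side",proj(s,p-[0,0,.1]), "seen 348.6,228.9")
print("side tip at z",onz(s,(348.4,228.7),p[2]-.1))
E
```

```text
[[[340.75       197.75        19.95000076]
  [307.75       202.25        25.04999924]
  [339.25       167.75        25.04999924]
  [315.25       239.75        18.29999924]
  [378.25       221.75        23.25      ]
  [307.75       161.75        19.79999924]
  [385.75       185.75        19.95000076]]]
wrist port [ 0.55601479 -0.2352474   0.176     ]
tcp [ 0.55345924 -0.21974056  0.33428354] tip pred side [349.10174635 228.06287006] seen 348.6,228.9
side tip at z [ 0.55169564 -0.22102391  0.23428354]
```

Emit:
{"method": "play_rows", "body": {
  "moves": [
    [0,0.03,0.1,0,0,0,20],
    [0,0.03,0.2,0,0,0,20],
    [0,0,0.12,0,0,0,20],
    [0,0,0,0,0,0,20],
    [0.1,0,0,0,0,0,20],
    [0.25,0,0,0,0,0,20],
    [0.25,0,0,0,0,0,20],
    [0.2,0,0,0,0,0,20],
    [0.1,0,0,0,0,0,20],
    [0,0,0,0,0,0,20]
  ]
}}

```text
t: 21.55
position: [0.5565, -0.2364, 0.2969]
tool_rot: [0.482, 0.518, -0.482, 0.516]
ft_force: [0.1, -0.3, -1.8]
finger_gap: 0.0327
```

```bash
python3 - <<'E'
from h import *
P=[]
for i in range(4):
    s=cam("side"); P.append(s["o"]["position"])
t=cam("top"); w=cam("wrist"); cv2.imwrite("pics/w15.png",w["im"])
cv2.imwrite("pics/s15.png",cv2.resize(s["im"][205:280,310:400],None,fx=8,fy=8,interpolation=2))
cv2.imwrite("pics/t15.png",cv2.resize(t["im"][130:250,340:480],None,fx=4,fy=4,interpolation=2))
p=np.mean(P,0); print(np.round(P,4),p, w["o"]["ft_force"]); print("tip",(proj(s,p-[0,0,.1])-[310,205])*8+4,"10mm below",(proj(s,p-[0,0,.12])-[310,205])*8+4)
E
```

```text
[[ 0.5565 -0.2364  0.2969]
 [ 0.5569 -0.2366  0.2977]
 [ 0.5571 -0.2368  0.2983]
 [ 0.5573 -0.2369  0.2987]] [ 0.5569225  -0.2366831   0.29791833] [ 0.38470414 -0.21620358 -1.89656661]
tip [341.52545401 335.92063143] 10mm below [336.84518216 386.84311432]
```

View pics/s15.png

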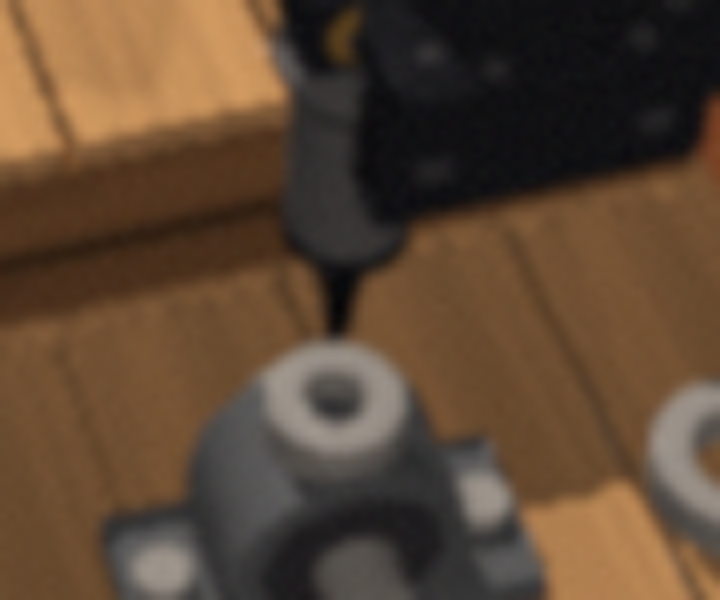

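View pics/t15.png

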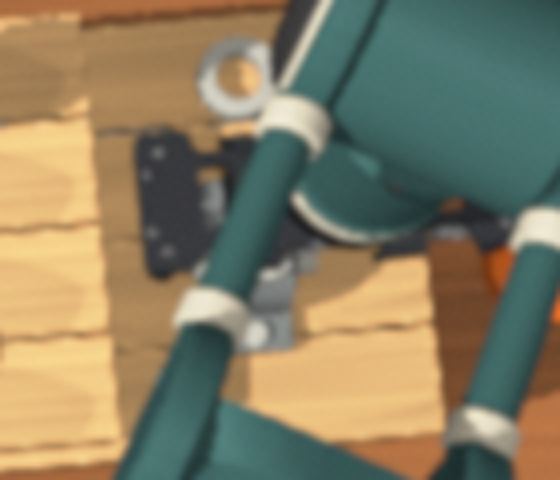

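View pics/w15.png

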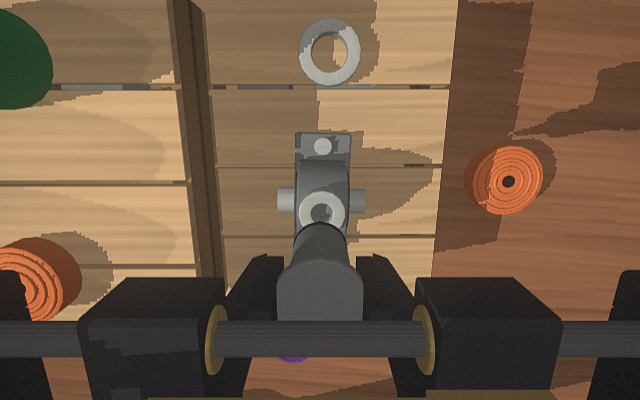

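```bash
python3 - <<'E'
from h import *
P=[];U=[]
for i in range(4):
    w=cam("wrist"); P.append(w["o"]["position"])
    g=cv2.medianBlur(cv2.cvtColor(w["im"][170:250,270:370],cv2.COLOR_BGR2GRAY),3)
    c=cv2.HoughCircles(g,cv2.HOUGH_GRADIENT,1.5,60,param1=100,param2=10,minRadius=19,maxRadius=27); c=c[0,0]+[270,170,0]; U.append(c)
    print(c, onz(w,c[:2],.176), np.round(w["o"]["position"],4))
cv2.imwrite("pics/w16.png",cv2.resize(w["im"][160:280,240:400],None,fx=5,fy=5,interpolation=2))
print(R.from_quat(w["o"]["tool_rot"]).as_matrix().round(4).tolist())
s=cam("side"); g=s["im"][245:265,335:370]; cv2.imwrite("pics/s16.png",cv2.resize(s["im"][225:275,325:385],None,fx=12,fy=12,interpolation=2))
E
```

```text
[321.75 214.25  22.75] [ 0.55552907 -0.23705046  0.176     ] [ 0.5573 -0.2369  0.299 ]
[321.75       215.75        24.39999962] [ 0.55432025 -0.23711301  0.176     ] [ 0.5573 -0.2369  0.2989]
[321.75 214.25  22.75] [ 0.55543912 -0.23698344  0.176     ] [ 0.5572 -0.2369  0.2988]
[321.75 212.75  22.75] [ 0.5565813  -0.23688038  0.176     ] [ 0.5572 -0.2369  0.2987]
[[0.0006, 0.9976, 0.0696], [-0.0003, 0.0696, -0.9976], [-1.0, 0.0006, 0.0003]]
```

View pics/w16.png

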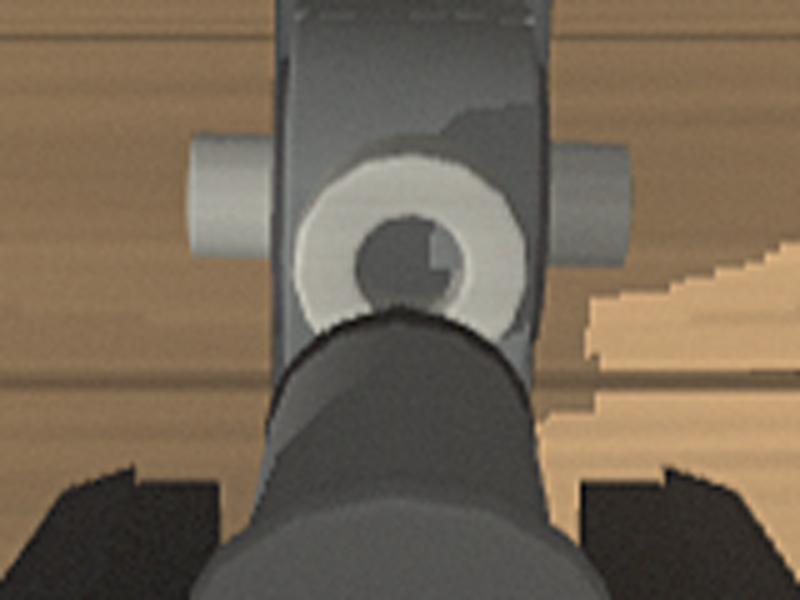

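View pics/s16.png

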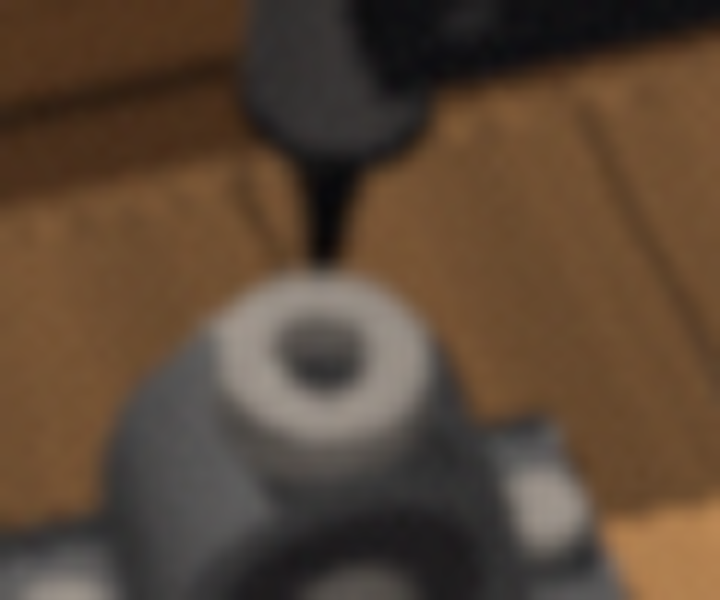

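Emit:
{"method": "play_rows", "body": {
  "moves": [
    [0,0.03,0.035,0,0,0,20],
    [0,0,0,0,0,0,20],
    [0.1,0,0,0,0,0,20],
    [0.1,0,0,0,0,0,20],
    [0.08,0,0,0,0,0,20],
    [0,0,0,0,0,0,20],
    [0,0,0,0,0,0,20],
    [0,0,0,0,0,0,20],
    [0,0,0,0,0,0,20]
  ]
}}

```text
t: 23.0
position: [0.5584, -0.2381, 0.2873]
tool_rot: [0.482, 0.517, -0.482, 0.517]
ft_force: [0.2, 0.1, 0.0]
finger_gap: 0.0332
```

```bash
python3 - <<'E'
from h import *
P=[];I=[]
for i in range(4):
    s=cam("side"); P.append(s["o"]["position"]); I.append(s["im"].astype(float))
I=np.mean(I,0).astype(np.uint8)
w=cam("wrist"); cv2.imwrite("pics/w17.png",cv2.resize(w["im"][160:280,240:400],None,fx=5,fy=5,interpolation=2))
cv2.imwrite("pics/s17.png",cv2.resize(I[225:275,325:385],None,fx=12,fy=12,interpolation=2))
p=np.mean(P,0); print(np.round(P,4), w["o"]["ft_force"],w["o"]["finger_gap"]); f=lambda P:(proj(s,P)-[325,225])*12+6
for d in(.1,.11,.112): print(f(p-[0,0,d]))
E
```

```text
[[ 0.5584 -0.2381  0.2873]
 [ 0.5584 -0.2381  0.2874]
 [ 0.5584 -0.2382  0.2874]
 [ 0.5584 -0.2381  0.2873]] [-0.75174995  0.26364106 -1.5010619 ] 0.03314376274535707
[339.7128196  309.93381006]
[336.13243934 347.7226568 ]
[335.42425204 355.19716499]
```

View pics/s17.png

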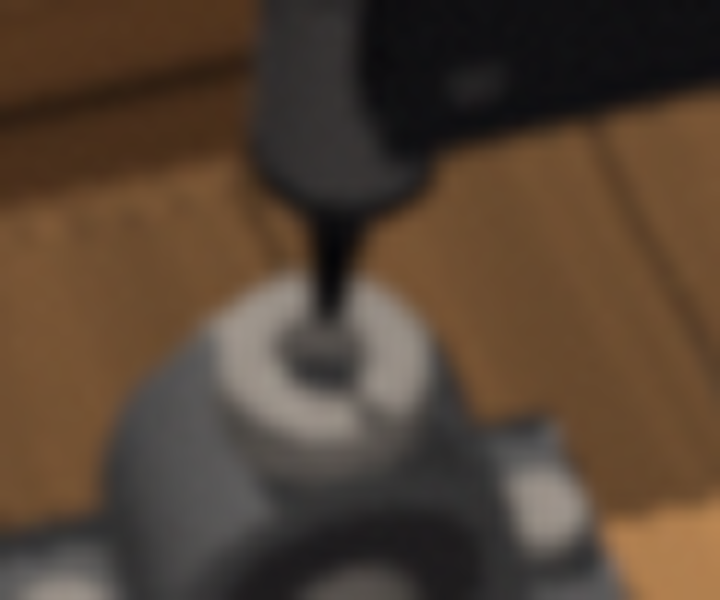

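View pics/w17.png

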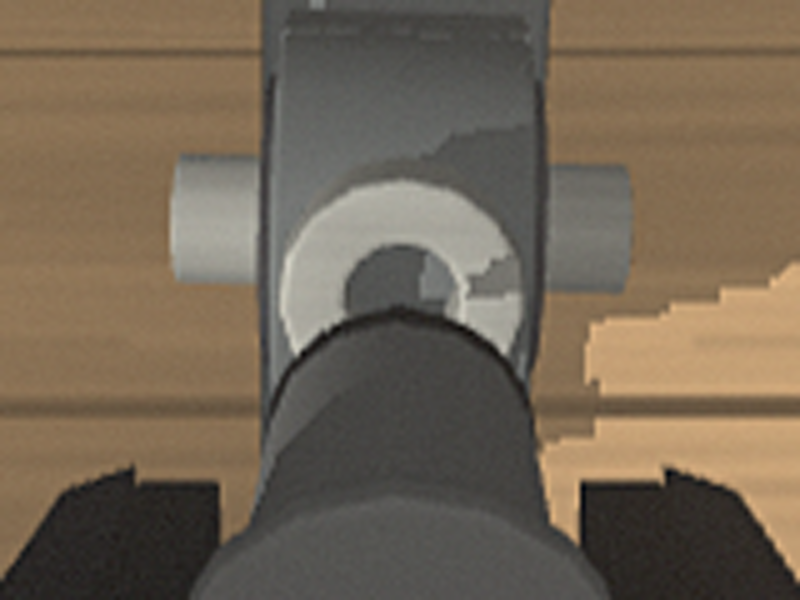

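The wrist view has the collar centre and barrel centre both at crop x 402. In the side view the tip is at (328,314), so 10 mm below it is about (325,352), and the rim centre is at (325,353). It is centred and about 10 mm above the rim. I'll check the whole scene once more, then hand in.

```bash
python3 - <<'E'
from h import *
s=cam("side"); cv2.imwrite("pics/s18.png",s["im"]); o=s["o"]; print(o["t"],o["position"],o["ft_force"],np.abs(o["joint_velocities"]).max())
E
```

```text
23.25 [ 0.5583568  -0.23813448  0.287244  ] [ 0.86982025 -0.64087416 -1.43215727] 0.0015170637532178229
```

View pics/s18.png

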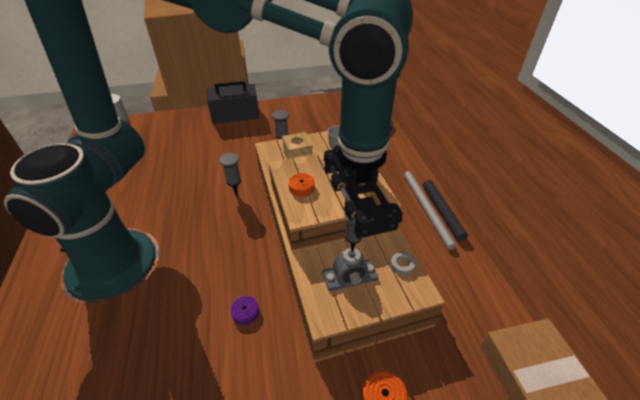

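The funnel lies flat on the upper crate at (302,184). The stand at (297,146) is empty, the nozzle is over the port at (351,255), and the arm is still. Handing in.

```bash
python3 -c "
from bench import workorder; print(workorder.close_job())"
```

```text
the job is handed in; nothing more can be done
None
```

The job is done and handed in at about 23 s of the 61 s allowed. I laid the smaller orange funnel flat on the near half of the upper crate and let go. I then lifted the smallest applicator out of the stand and carried it over the crate. It is now held still, nozzle down, above the open port.

**Last checks:**
- **Centring:** the nozzle is within about 1 mm of the port centre. The wrist view lines it up along y and the side view along x.
- **Height:** the tip is about 10–11 mm above the rim.
- **Steadiness:** the arm was at rest, and the wrist force showed only about the applicator's weight.
- **Other objects:** nothing looked disturbed in the last side picture. The arm hid the flask and most of the cup there, so I couldn't confirm those two.

**What disagreed or went wrong:**
- **Grip on the flange:** two attempts to grip the barrel caught on the flange instead, so I hold the applicator by the flange. That contact gives a little: the fingers read about 33 mm on a 40 mm flange at 30 N. The applicator did not visibly slip or tilt.
- **Port position:** the camera estimates of the port differed by 2–3 mm. I centred by comparing nozzle and port in the same pictures instead.

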